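# Key a chainwheel onto its axle

## Robot

A 7-joint arm with a two-finger parallel gripper is mounted at the origin on the work surface. World frame = base frame: x ahead of the robot, y to its left, z up, the work surface at z = 0. Lengths are in m, angles in rad, forces in N, time in s.
With the tool pointing down it reaches from about 0.4 to 0.9 m from the base axis. Payload 5.6 kg.
Tool frame: the origin (TCP) lies midway between the tips of the shut fingers; the grasp point (between the pads) lies 19 mm behind it; z points along the fingers, y is the direction in which the jaws open and shut (so a half turn about z gives the same grasp; the last joint's range is limited). The gripper opens to 92 mm and grips with 3 to 60 N. Pads are 20 mm wide; open, the fingers measure 128 mm over their backs; the gripper's body (75 mm by 189 mm) begins 69 mm behind the grasp point.
Start: joints at [-1.345, 0.468, -0.012, 1.603, 0.006, 1.071, -0.056], TCP at [0.173, 0.627, 0.215] pointing down, gripper open.
Joint ranges: [-2.53, 2.53], [-0.31, 2.02], [-1.57, 1.55], [0.28, 2.44], [-1.29, 4.43], [0.15, 1.84], [-2.92, 2.92]. Speed limits (rad/s): [2.57, 2.57, 3.14, 3.14, 3.14, 3.14, 3.14].

## Interface

Orientations are given as a unit quaternion [w, x, y, z].
In Python, from rig import env, camera gives the robot as it stands.
- The arm moves only by the tool servo_tool, never from a script. Its argument "rows" is a list of rows, each an object with "gripper": the finger opening in cm, from 0 to 9.19; "translation": the shift along the tool's x, y, z in cm, a list of three; "twist": the turn, a rotation vector about the tool's x, y, z in degrees, a list of three. A call has 1 to 8 rows; each row shifts and turns the commanded pose from where the row before left it, along the tool's axes as they then stand; what a row does not reach is not made up. A row lasts 1/12 s, in which the tool goes at most 41.7 mm and 7.16 degrees, less where a joint would pass 70% of its speed; a pose out of reach is approached as far as the arm can. A call is refused whole if a number of a shift passes 4.17 or a number of a turn 7.16, either way. A call with a gripper value outside its range is refused whole. The fingers move at their own pace and stop on an object; "squeeze" is the grip in N (left out, the last holds). Time passes only in rows, so rows that do not move let the fingers close. It gives the time, the measured TCP pose, the force and the opening at its end, in the units of the state.
- env.get_state(): the state, without advancing time (a new reading comes with each control period).
- camera(name): name is "scene" or "top"; returns a dict with "img" (400x640x3 uint8, red, green, blue), "vfov" (degrees; the focal length in pixels is half the picture's height over the tangent of half this angle, whatever the lens; pixels are square), "cx", "cy" (the principal point, pixels), "world_to_cam" (4x4, takes a point from world to camera coordinates). Camera axes: x right, y down, z forward; pixel columns grow to the right and rows downward; lengths in m; the calibration is good to about 2 mm. A picture is of the moment at which its call begins. There is no depth.
- env.sign_off(): hands the job in, once; it reports no verdict.
The state is a dict: "t": time; "joint_positions": joint angles; "joint_velocities": joint speeds; "joint_efforts": joint torques, N m; "ee_pos": TCP position; "orientation": TCP orientation; "ft_force": force on the tool from outside, world axes, zero at the start; "torque": the same for the moment, N m; "grip_width": finger opening in m.
Only numpy, scipy, OpenCV 4.12 (cv2) and the standard library are available. Lean on these libraries where they do the work, as an engineer would, in place of code of your own. Each camera call takes 0.05 s, during which the arm holds its last target.

## Task

The chainwheel slipped over the axle in the vice is still riding on top of the key. Push it round with a fingertip until the keyway in its bore lines up with the key, then press it down until it is fully home on the axle's shoulder, and move clear. Do not lift the chainwheel up the axle, and leave the nut, spanner, tin and mallet where they lie.

Things in the scene. Friction and masses are not known exactly. Their poses are not given: they have to be found in the camera images.
- axle: Steel axle stub, fixed upright in a bench vice (jaw tops 129 mm above the bench). Origin: centre of the shoulder face, 160 mm above the bench, on which the chainwheel must finally sit; z up; +x points to the key. Above the shoulder the axle is 30 mm in diameter, 40 mm long; the shoulder is a collar 44 mm in diameter. The key: 8 mm wide, 16 mm high from the shoulder, 4.5 mm proud of the axle, top rounded.
- keyseat (a point): Middle of the 8 mm wide slot in the upper end of the axle, 13 mm from the axis, 40 mm above the shoulder. The slot runs straight down to the key, so it shows from above where the key is. Axes as the axle's.
- chainwheel: Alloy chainwheel, 185 mm over its teeth, level. Origin: centre of the boss's underside; +x through the keyway, z up. Starts 16 mm above the shoulder, resting on the key; home is 0 mm. Steel boss 60 mm in diameter, 22 mm long. Four arms 16 mm wide at 0, 90, 180, 270 degrees from +x join it to the toothed ring (inner radius 76 mm). Arm tops are level with the boss top, undersides 6 mm lower.
- keyway (a point): Middle of the keyway at the boss's top face, 17 mm from the axis, 22 mm above the chainwheel's origin: a notch in the 30 mm bore, 9.6 mm wide, right through the boss, in line with one arm. Lined up with the key within 3 degrees, the chainwheel goes down when pressed with 5 to 12 N, not by its own weight, and stays down; pressed out of line it just stands on the key.
- window (a point): Middle of one of the four equal open windows between the arms, at arm mid-height, 55 mm from the axis, 45 degrees on from the keyway. Windows span 30 to 76 mm from the axis; below them only the collar and, over 40 mm lower, the vice. A side push of 2 to 3 N on an arm here turns the chainwheel; it stays where it is left and cannot tilt.
- nut: Loose steel hexagon nut, 46 mm across flats, 18 mm high, origin under its centre; leave it alone.
- spanner: Loose steel spanner 220 mm long, lying along its x axis, origin under its middle; leave it alone.
- tin: Loose grey grease tin, 80 mm diameter, 75 mm high, origin under its centre; leave it alone.
- mallet: Loose rubber mallet with a wooden handle, 280 mm long, lying along its x axis, origin near its middle; leave it alone.

How it is judged:
By the outcome, as a careful person would: the job done as asked, in the order asked, and still so for the second after the job is handed in, with the robot touching nothing.
It also fails if it takes over 58 s, if anything falls off the work surface, if the arm or the gripper's body presses on something with over 40 N, if the wrist force passes 120 N, or if a joint passes its speed limit or range.

## Working session

There is one attempt and no reset: what is moved stays moved. The work goes in short steps, Python scripts to look and compute and a tool call to move; the robot and the scene stay as the last step left them, time stands still between calls to the robot, and variables do not carry over. Pictures are saved under pics/ and viewed, and the job is handed in when it is done.

Besides the shell and the picture viewer there is one more tool, called as name([rows], argument=value, ...), one row to a line, values as JSON. servo_tool: Moves the arm, as the interface text tells. Its arguments: {"type":"object","properties":{"rows":{"type":"array","items":{"type":"object","properties":{"gripper":{"type":"number"},"translation":{"type":"array","items":{"type":"number"}},"twist":{"type":"array","items":{"type":"number"}}}}},"squeeze":{"type":"number"}},"required":["rows"]}

```bash
ls; mkdir -p pics; python3 - <<'E'
from rig import env,camera
import cv2,numpy as np
s=env.get_state()
print(s)
for n in("scene","top"):
    c=camera(n);cv2.imwrite(f"pics/{n}0.png",c["img"][:,:,::-1]);print(n,c["vfov"],c["cx"],c["cy"],np.round(c["world_to_cam"],4).tolist())
E
```

```text
pics
{'t': 0.0, 'joint_positions': array([-1.3450212 ,  0.4683655 , -0.0116012 ,  1.60361562,  0.00602267,
        1.07138312, -0.05629669]), 'joint_velocities': array([ 0.00089876, -0.00073492,  0.00045857,  0.00048494,  0.00096888,
        0.00094251, -0.00012543]), 'joint_efforts': array([-2.75850862e-04, -5.20578039e+01, -1.28568066e-02, -2.43750912e+01,
       -5.67105075e-02,  1.70422776e-02,  1.51677605e-04]), 'ee_pos': array([0.17252998, 0.62608747, 0.21365124]), 'orientation': array([-4.53219322e-05,  1.34008773e-01,  9.90979765e-01, -8.67596947e-04]), 'ft_force': array([-0.01687075, -0.02238542, -0.72745901]), 'torque': array([0.01752732, 0.05607147, 0.02087024]), 'grip_width': 0.09172114221883487}
scene 45.60926450682697 319.3033744262669 202.75968242938814 [[-0.5406, 0.8412, -0.0087, 0.2661], [0.5082, 0.3183, -0.8003, -0.1855], [-0.6705, -0.4371, -0.5995, 1.7253], [0.0, 0.0, 0.0, 1.0]]
top 42.33811913315501 311.91697275743667 202.34486761269562 [[0.0288, -0.9996, -0.0006, 0.0504], [-0.9945, -0.0286, -0.1009, 0.5615], [0.1009, 0.0035, -0.9949, 1.2745], [0.0, 0.0, 0.0, 1.0]]
```

View pics/scene0.png

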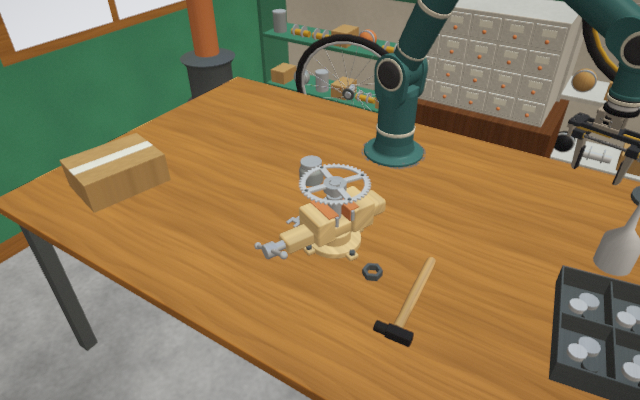

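View pics/top0.png

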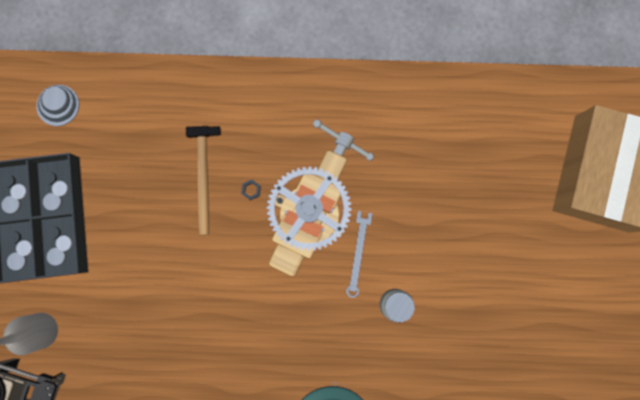

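The scene view shows the chainwheel on the vice. In the top view its hub is near pixel (309,208), with arms at about 45°. I'll enlarge the hub.

```bash
cat > h.py <<'E'
from rig import env,camera
import cv2,numpy as np
def ray(c,u,v,z):
    f=200/np.tan(np.radians(c["vfov"]/2)); M=np.array(c["world_to_cam"]);R=M[:3,:3];o=-R.T@M[:3,3]
    d=R.T@np.array([(u-c["cx"])/f,(v-c["cy"])/f,1]); return o+d*(z-o[2])/d[2]
def proj(c,p):
    f=200/np.tan(np.radians(c["vfov"]/2)); M=np.array(c["world_to_cam"]);q=M[:3,:3]@np.array(p)+M[:3,3]
    return f*q[0]/q[2]+c["cx"],f*q[1]/q[2]+c["cy"]
def crop(c,x0,y0,x1,y1,s,fn):
    cv2.imwrite(fn,cv2.resize(c["img"][y0:y1,x0:x1,::-1],None,fx=s,fy=s,interpolation=cv2.INTER_CUBIC))
E
python3 - <<'E'
from h import *
c=camera("top")
crop(c,260,160,360,260,6,"pics/t1.png"); crop(c,291,190,327,226,16,"pics/t2.png")
c=camera("scene");crop(c,290,150,390,220,8,"pics/s1.png")
E
```

```text
(no output)
```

View pics/t1.png

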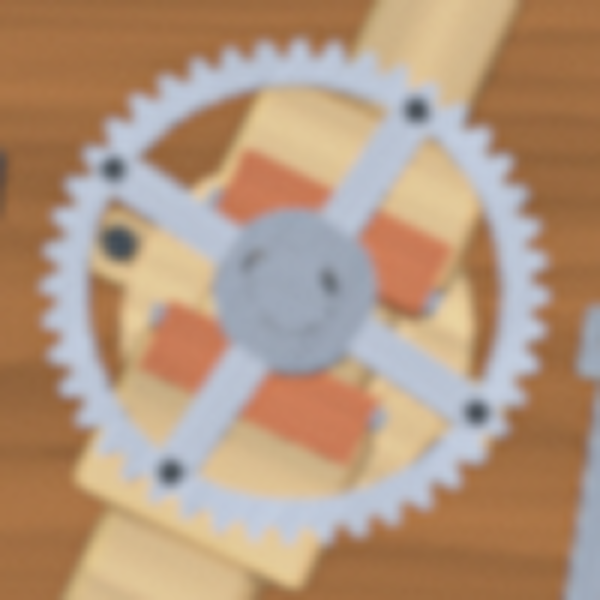

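View pics/t2.png

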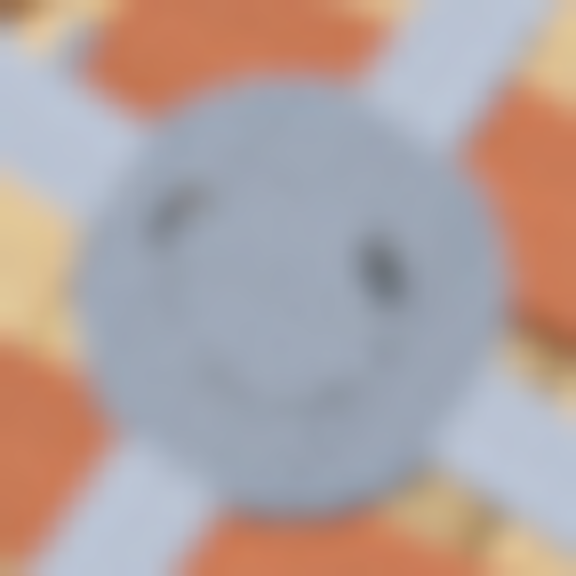

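View pics/s1.png

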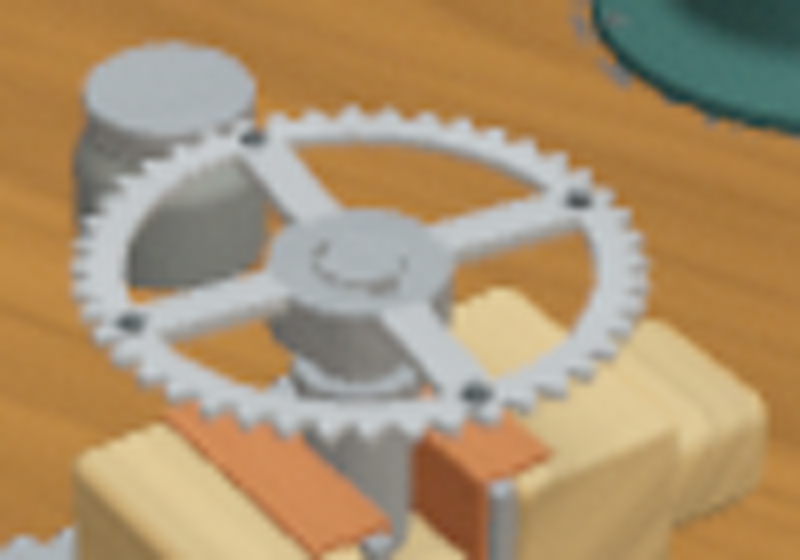

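```bash
python3 - <<'E'
from h import *
c=camera("top")
g=lambda x,y,s,x0,y0:((x+.5)/s-.5+x0,(y+.5)/s-.5+y0)
P=[ray(c,*g(x,y,6,260,160),.198) for x,y in [(417,110),(113,168),(476,411),(170,472)]]
C=np.mean(P,0);print("C",C)
for p in P:d=p-C;print(np.degrees(np.arctan2(d[1],d[0])),np.hypot(*d[:2]))
print("boss c",ray(c,*g(290,298,16,291,190),.198))
g1=c["img"][:,:,:].mean(2)
for nm,(x,y),z in [("kw",(178,210),.198),("ks",(382,270),.2)]:
    u,v=g(x,y,16,291,190)
    p=ray(c,u,v,z);d=p-C;print(nm,np.degrees(np.arctan2(d[1],d[0])),np.hypot(*d[:2]))
np.set_printoptions(linewidth=200)
print(g1[196:216,298:322].astype(int))
c=camera("scene")
crop(c,318,172,352,196,22,"pics/s2.png")
for a in range(0,360,45): print(a,proj(c,C+[.013*np.cos(np.radians(a)),.013*np.sin(np.radians(a)),.002]))
E
```

```text
C [0.53035291 0.07288241 0.198     ]
-32.63985448056534 0.08009220503225979
57.68819581072676 0.08002677088324509
-122.17759913832367 0.07970052070265474
147.59391250297898 0.08027768488784724
boss c [0.52963779 0.07270165 0.198     ]
kw 54.80342495308392 0.018990274696576385
ks -75.35264491380553 0.0130826310116776
[[162 149 142 146 152 160 167 168 168 167 167 168 168 169 169 176 185 192 196 197 199 199 188 168]
 [184 171 160 158 163 168 169 169 167 166 167 168 170 170 170 171 176 181 190 196 197 191 173 153]
 [197 186 175 167 167 169 170 168 166 166 167 168 169 170 169 168 168 172 179 187 190 179 158 142]
 [196 186 173 168 168 169 168 167 166 167 168 169 170 169 167 167 167 168 171 176 178 168 150 138]
 [189 179 169 167 166 166 167 166 166 166 167 168 169 168 168 168 167 168 167 170 169 164 154 144]
 [183 171 165 159 155 157 161 166 168 168 166 168 168 169 168 168 168 168 167 169 167 166 160 152]
 [175 167 158 145 141 149 159 167 169 170 170 169 170 170 169 169 168 167 167 167 167 166 164 155]
 [169 163 149 136 141 155 163 169 171 170 171 171 170 171 170 167 165 165 167 168 167 164
[... 1039 characters left out ...]
65 166 164 160 155 154 159 162 165 166 166 167 172 183 191]
 [163 168 167 168 167 167 165 163 162 164 162 159 156 155 157 160 163 166 166 165 169 180 190 196]]
0 (np.float64(331.87963877414967), np.float64(184.57527899421757))
45 (np.float64(335.75121360294844), np.float64(184.94345900387856))
90 (np.float64(338.89694577178597), np.float64(183.65218946297165))
135 (np.float64(339.4598525858826), np.float64(181.4811558988199))
180 (np.float64(337.1513727251573), np.float64(179.7103029328831))
225 (np.float64(333.3376999124222), np.float64(179.35402948076774))
270 (np.float64(330.21230751538616), np.float64(180.61275551450083))
315 (np.float64(329.5915010914791), np.float64(182.7718837012045))
```

View pics/s2.png

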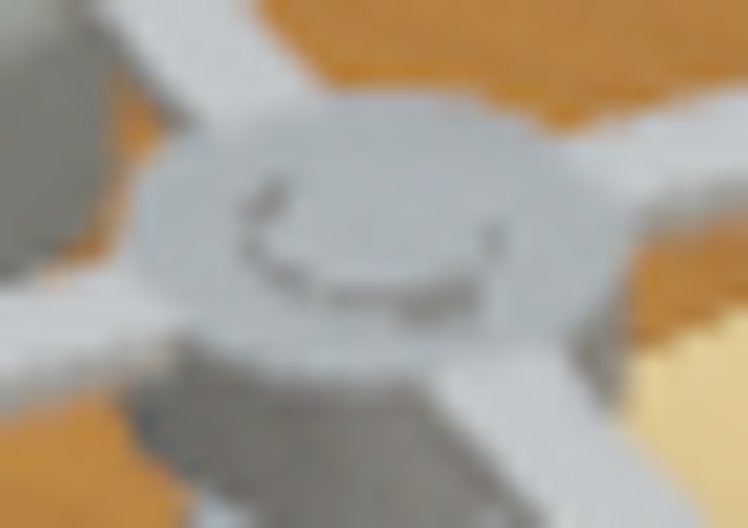

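The hub crop shows two marks. One is at (178,210), in line with the up-left arm, so that is the keyway (arm at about 57.6°). The other is at (382,270), at 13 mm radius, so that is the keyseat (about -75°).

So I need to turn the wheel about 133° clockwise. I'll put the shut fingertip through the window at 192.6° and push the 147.6° arm. First I lift and move across.

servo_tool([
  {"gripper":0,"translation":[0,0,-4],"twist":[0,0,0]},
  {"gripper":0,"translation":[0,0,-2],"twist":[0,0,0]},
  {"gripper":0,"translation":[-2.8,-2.9,0],"twist":[0,0,0]},
  {"gripper":0,"translation":[-2.8,-2.9,0],"twist":[0,0,0]},
  {"gripper":0,"translation":[-2.8,-2.9,0],"twist":[0,0,0]},
  {"gripper":0,"translation":[-2.8,-2.9,0],"twist":[0,0,0]},
  {"gripper":0,"translation":[-2.8,-2.9,0],"twist":[0,0,0]},
  {"gripper":0,"translation":[-2.8,-2.9,0],"twist":[0,0,0]},
], squeeze=20)

```text
t: 0.97
ee_pos: [0.289, 0.4124, 0.2747]
orientation: [0.0, 0.134, 0.991, 0.0]
ft_force: [1.1, 0.6, 0.1]
grip_width: 0.0405
```

servo_tool([
  {"gripper":0,"translation":[-2.8,-2.9,0],"twist":[0,0,0]},
  {"gripper":0,"translation":[-2.8,-2.9,0],"twist":[0,0,0]},
  {"gripper":0,"translation":[-2.8,-2.9,0],"twist":[0,0,0]},
  {"gripper":0,"translation":[-2.8,-2.9,0],"twist":[0,0,0]},
  {"gripper":0,"translation":[-2.8,-2.9,0],"twist":[0,0,0]},
  {"gripper":0,"translation":[-2.8,-2.9,0],"twist":[0,0,0]},
  {"gripper":0,"translation":[0,0,0],"twist":[0,0,0]},
])

```text
t: 1.55
ee_pos: [0.4075, 0.1948, 0.2751]
orientation: [0.001, 0.14, 0.99, -0.001]
ft_force: [0.3, 0.0, -0.2]
grip_width: 0.0006
```

servo_tool([
  {"gripper":0,"translation":[-2.6,-2.75,0],"twist":[0,0,0]},
  {"gripper":0,"translation":[-2.6,-2.75,0],"twist":[0,0,0]},
  {"gripper":0,"translation":[-2.6,-2.75,0],"twist":[0,0,0]},
  {"gripper":0,"translation":[-2.6,-2.75,0],"twist":[0,0,-7]},
  {"gripper":0,"translation":[0,0,0],"twist":[0,0,-7]},
  {"gripper":0,"translation":[0,0,0],"twist":[0,0,-7]},
  {"gripper":0,"translation":[0,0,0],"twist":[0,0,-7]},
  {"gripper":0,"translation":[0,0,0],"twist":[0,0,0]},
])

```text
t: 2.22
ee_pos: [0.4728, 0.0731, 0.2746]
orientation: [0.0, -0.102, 0.995, 0.0]
ft_force: [-0.3, 0.3, 0.2]
grip_width: 0.0006
```

```bash
cat >> h.py <<'E'
C=np.array([.5303,.0729])
def rel():
    from scipy.spatial.transform import Rotation as Rn
    s=env.get_state();q=s["orientation"];R=Rn.from_quat([q[1],q[2],q[3],q[0]]).as_matrix()
    d=s["ee_pos"][:2]-C
    print("t",s["t"],"pos",np.round(s["ee_pos"],4),"r",np.hypot(*d).round(4),"phi",np.degrees(np.arctan2(d[1],d[0])).round(2),"psi",np.degrees(np.arctan2(R[1,0],R[0,0])).round(2),"tiltz",R[:,2].round(4),"F",s["ft_force"].round(2),"j7",s["joint_positions"].round(2))
    return s,R
E
python3 - <<'E'
from h import *
s,R=rel()
for n in("scene","top"):
    c=camera(n); crop(c,*((280,60,420,220) if n=="scene" else (240,150,370,280)),4 if n=="scene" else 5,f"pics/{n}2.png")
E
```

```text
t 2.2167 pos [0.4728 0.0731 0.2746] r 0.0575 phi 179.83 psi -168.24 tiltz [ 0.e+00  2.e-04 -1.e+00] F [-0.32  0.26  0.24] j7 [-0.58  0.1   0.39  1.96 -0.04  1.09  1.6 ]
```

View pics/scene2.png

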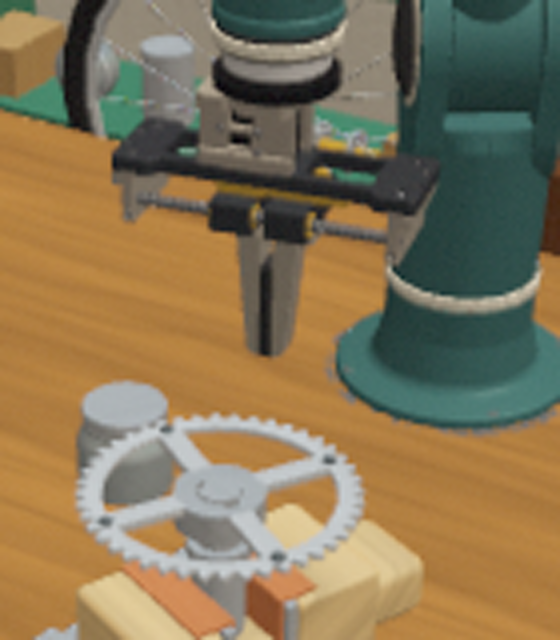

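View pics/top2.png

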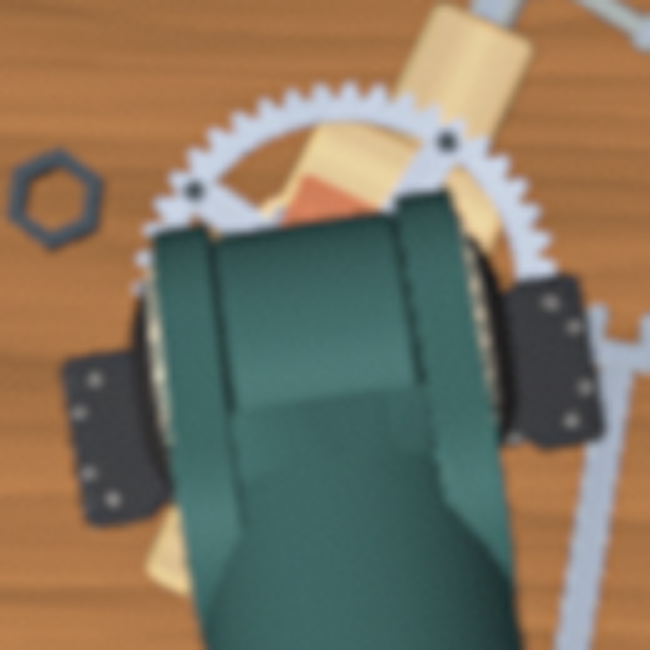

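The view confirms the shut, tapered fingertips hang just off the wheel. The top camera is blocked by the arm. Next I align over the window and go down slowly.

servo_tool([
  {"gripper":0,"translation":[-0.24,-1.27,0],"twist":[0,0,-0.8]},
  {"gripper":0,"translation":[0,0,2],"twist":[0,0,0]},
  {"gripper":0,"translation":[0,0,2],"twist":[0,0,0]},
  {"gripper":0,"translation":[0,0,2],"twist":[0,0,0]},
  {"gripper":0,"translation":[0,0,0.5],"twist":[0,0,0]},
  {"gripper":0,"translation":[0,0,0],"twist":[0,0,0]},
])

```text
t: 2.82
ee_pos: [0.4768, 0.0611, 0.2085]
orientation: [-0.001, -0.107, 0.994, -0.0]
ft_force: [0.0, 0.2, 0.2]
grip_width: 0.0002
```

```bash
python3 - <<'E'
from h import *
s,R=rel()
c=camera("scene"); crop(c,280,80,400,220,5,"pics/s3.png")
E
```

```text
t 2.8167 pos [0.4768 0.0611 0.2085] r 0.0548 phi -167.61 psi -167.68 tiltz [-0.0028 -0.001  -1.    ] F [0.02 0.22 0.15] j7 [-0.55  0.19  0.4   2.03 -0.09  0.94  1.68]
```

View pics/s3.png

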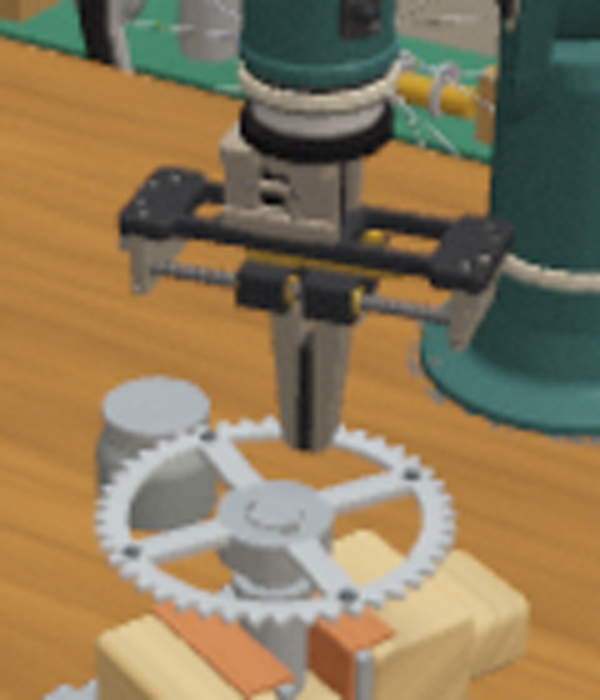

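servo_tool([
  {"gripper":0,"translation":[0,0,1.1],"twist":[0,0,0]},
  {"gripper":0,"translation":[0,0,1.1],"twist":[0,0,0]},
  {"gripper":0,"translation":[-0.01,0.29,0],"twist":[0,0,3]},
  {"gripper":0,"translation":[-0.01,0.29,0],"twist":[0,0,3]},
  {"gripper":0,"translation":[-0.01,0.29,0],"twist":[0,0,3]},
  {"gripper":0,"translation":[-0.01,0.29,0],"twist":[0,0,3]},
  {"gripper":0,"translation":[-0.01,0.29,0],"twist":[0,0,3]},
  {"gripper":0,"translation":[-0.01,0.29,0],"twist":[0,0,3]},
])

```text
t: 3.53
ee_pos: [0.4777, 0.0784, 0.1891]
orientation: [0.001, 0.051, 0.999, 0.0]
ft_force: [-0.7, -2.8, 0.6]
grip_width: 0.0005
```

```bash
python3 - <<'E'
from h import *
s,R=rel()
c=camera("scene"); crop(c,280,80,400,220,5,"pics/s4.png")
E
```

```text
t 3.5333 pos [0.4777 0.0784 0.1891] r 0.0528 phi 173.98 psi 174.21 tiltz [ 2.1e-03  3.0e-04 -1.0e+00] F [-0.67 -2.82  0.56] j7 [-0.61  0.22  0.43  2.05 -0.12  0.89  1.36]
```

View pics/s4.png

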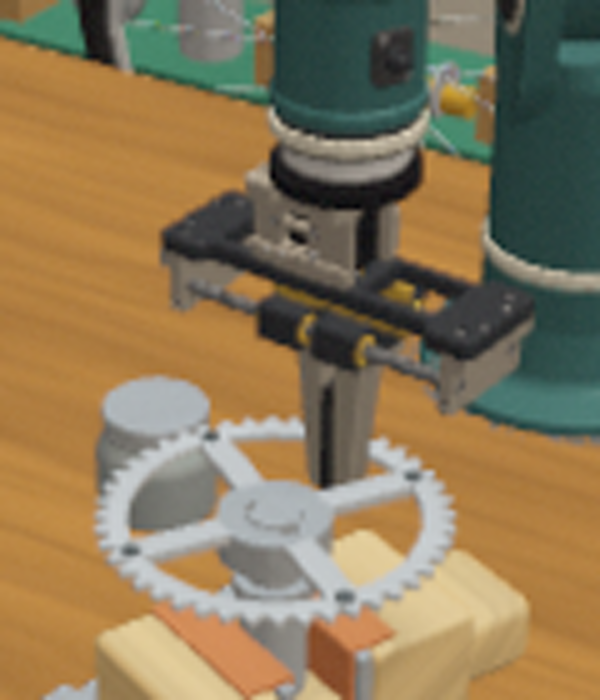

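Contact made (about 2.8 N). Now I sweep clockwise about the axle.

servo_tool([
  {"gripper":0,"translation":[0,0.46,0.2],"twist":[0,0,5]},
  {"gripper":0,"translation":[-0.02,0.46,0],"twist":[0,0,5]},
  {"gripper":0,"translation":[-0.02,0.46,0],"twist":[0,0,5]},
  {"gripper":0,"translation":[-0.02,0.46,0],"twist":[0,0,5]},
  {"gripper":0,"translation":[-0.02,0.46,0],"twist":[0,0,5]},
  {"gripper":0,"translation":[-0.02,0.46,0],"twist":[0,0,5]},
  {"gripper":0,"translation":[-0.02,0.46,0],"twist":[0,0,5]},
  {"gripper":0,"translation":[-0.02,0.46,0],"twist":[0,0,5]},
])

```text
t: 4.25
ee_pos: [0.4925, 0.1105, 0.1867]
orientation: [0.0, 0.389, 0.921, 0.0]
ft_force: [-1.8, -2.1, 1.6]
grip_width: 0.0008
```

```bash
python3 - <<'E'
from h import *
s,R=rel()
c=camera("scene"); crop(c,280,80,400,220,5,"pics/s5.png")
E
```

```text
t 4.25 pos [0.4925 0.1105 0.1867] r 0.0533 phi 135.15 psi 134.15 tiltz [ 3.e-04 -1.e-04 -1.e+00] F [-1.8  -2.1   1.61] j7 [-0.74  0.27  0.54  2.01 -0.17  0.91  0.66]
```

View pics/s5.png

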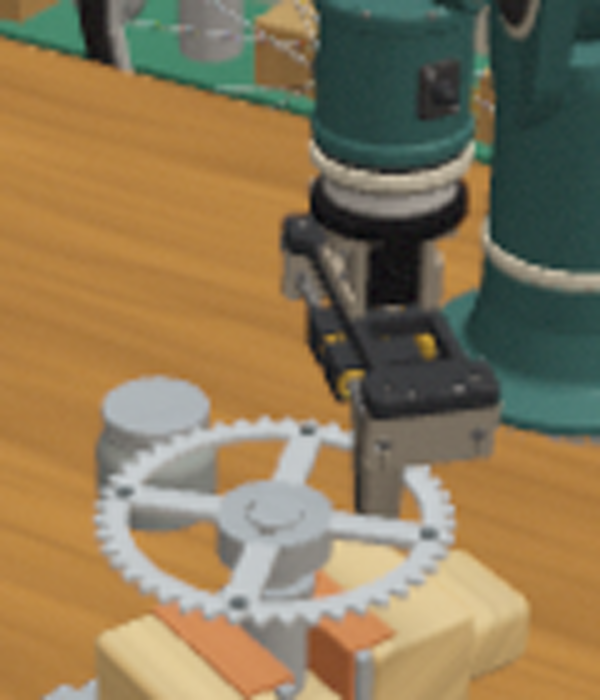

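The wheel is turning with the fingertip.

servo_tool([
  {"gripper":0,"translation":[-0.02,0.46,0],"twist":[0,0,5]},
  {"gripper":0,"translation":[-0.02,0.46,0],"twist":[0,0,5]},
  {"gripper":0,"translation":[-0.02,0.46,0],"twist":[0,0,5]},
  {"gripper":0,"translation":[-0.02,0.46,0],"twist":[0,0,5]},
  {"gripper":0,"translation":[-0.02,0.46,0],"twist":[0,0,5]},
  {"gripper":0,"translation":[-0.02,0.46,0],"twist":[0,0,5]},
  {"gripper":0,"translation":[-0.02,0.46,0],"twist":[0,0,5]},
  {"gripper":0,"translation":[-0.02,0.46,0],"twist":[0,0,5]},
])

```text
t: 4.97
ee_pos: [0.5249, 0.1264, 0.1865]
orientation: [-0.001, 0.68, 0.733, 0.0]
ft_force: [-2.1, -0.3, 1.9]
grip_width: 0.0003
```

servo_tool([
  {"gripper":0,"translation":[-0.02,0.46,0],"twist":[0,0,5]},
  {"gripper":0,"translation":[-0.02,0.46,0],"twist":[0,0,5]},
  {"gripper":0,"translation":[-0.02,0.46,0],"twist":[0,0,5]},
  {"gripper":0,"translation":[-0.02,0.46,0],"twist":[0,0,5]},
  {"gripper":0,"translation":[-0.02,0.46,0],"twist":[0,0,5]},
  {"gripper":0,"translation":[-0.02,0.46,0],"twist":[0,0,5]},
  {"gripper":0,"translation":[-0.02,0.46,0],"twist":[0,0,5]},
  {"gripper":0,"translation":[-0.02,0.46,0],"twist":[0,0,5]},
])

```text
t: 5.63
ee_pos: [0.5601, 0.118, 0.1866]
orientation: [-0.001, 0.889, 0.457, 0.001]
ft_force: [-2.4, 3.1, 1.5]
grip_width: 0.0004
```

```bash
python3 - <<'E'
from h import *
s,R=rel()
c=camera("scene"); crop(c,280,80,400,220,5,"pics/s6.png")
c=camera("top"); crop(c,240,150,370,280,5,"pics/t6.png")
E
```

```text
t 5.6333 pos [0.5601 0.118  0.1866] r 0.0541 phi 56.58 psi 54.39 tiltz [ 1.e-04  3.e-03 -1.e+00] F [-2.38  3.13  1.48] j7 [-0.89  0.45  0.81  1.86 -0.39  0.99 -0.52]
```

View pics/s6.png

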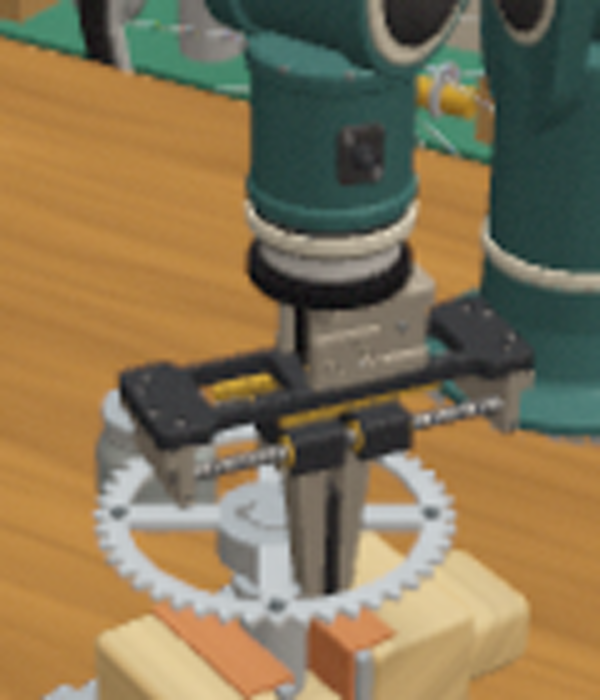

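View pics/t6.png

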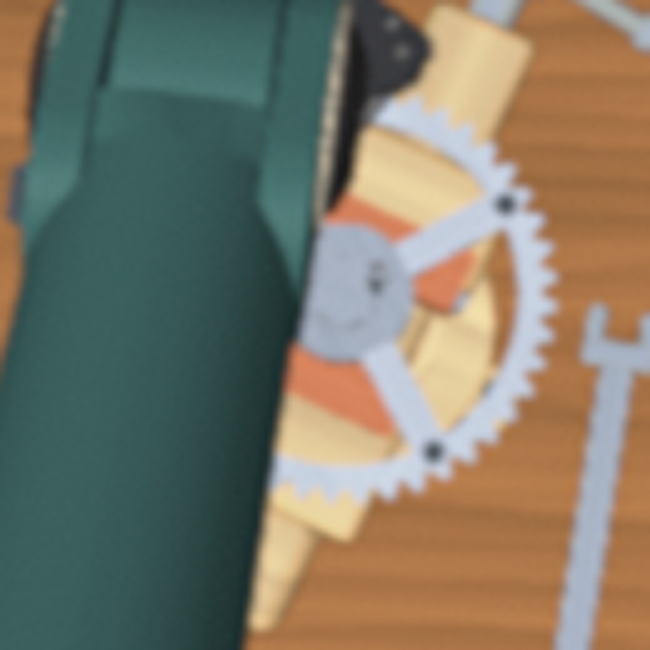

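The top view now shows the keyway arm's hole at (505,204), the other hole at (433,452), and the keyseat and keyway marks close together near (376,278).

```bash
cat >> h.py <<'E'
def ang(c,x,y,s,x0,y0,z=.198):
    p=ray(c,(x+.5)/s-.5+x0,(y+.5)/s-.5+y0,z)[:2]-C
    return np.degrees(np.arctan2(p[1],p[0])).round(2),np.hypot(*p).round(4)
E
python3 - <<'E'
from h import *
c=camera("top")
for x,y in [(505,204),(433,452)]: print(ang(c,x,y,5,240,150))
crop(c,300,190,330,224,20,"pics/t7.png")
E
```

```text
(np.float64(-59.66), np.float64(0.0802))
(np.float64(-149.68), np.float64(0.0801))
```

View pics/t7.png

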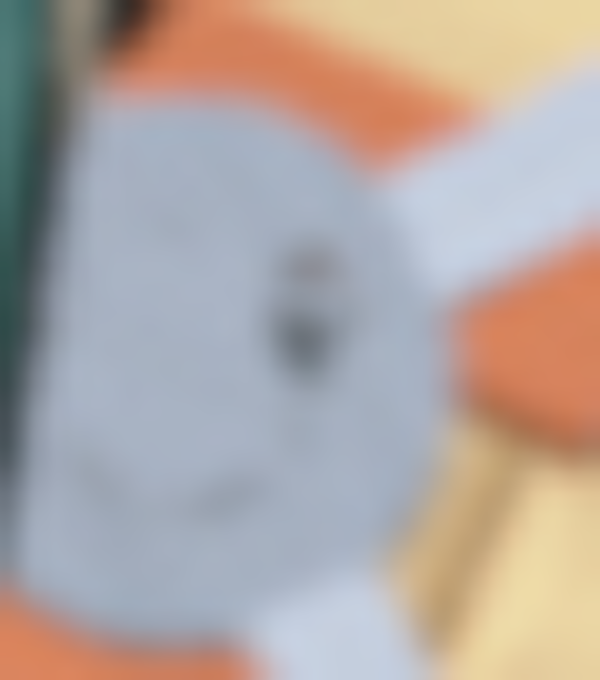

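```bash
python3 - <<'E'
from h import *
c=camera("top")
print(ang(c,315,265,20,300,190),ang(c,303,340,20,300,190,.2))
g=c["img"].mean(2)
np.set_printoptions(linewidth=200)
print(g[198:214,308:322].astype(int))
for a in (-70,-75,-80,-85): print(a,proj(c,[*(C+.013*np.array([np.cos(np.radians(a)),np.sin(np.radians(a))])),.2]))
for a in (-59.7,): print(a,proj(c,[*(C+.017*np.array([np.cos(np.radians(a)),np.sin(np.radians(a))])),.198]))
E
```

```text
(np.float64(-51.07), np.float64(0.0185)) (np.float64(-76.78), np.float64(0.0136))
[[178 179 177 177 179 180 180 180 176 171 171 180 193 202]
 [178 178 179 176 176 178 180 180 178 176 182 194 205 208]
 [175 176 178 178 177 177 179 179 178 178 181 192 203 207]
 [174 175 178 180 179 176 173 173 174 176 178 185 197 206]
 [179 178 180 180 179 172 162 156 162 171 176 181 191 206]
 [180 182 181 181 179 168 153 145 153 166 175 179 187 200]
 [181 181 181 181 178 167 154 153 158 165 173 176 181 190]
 [180 180 181 182 177 160 145 145 154 162 171 176 177 177]
 [180 180 180 181 175 152 125 122 141 160 173 177 177 174]
 [178 179 179 179 176 157 128 119 144 167 177 179 180 175]
 [178 178 178 179 178 168 146 138 156 172 177 180 180 177]
 [179 178 178 178 179 175 165 160 167 175 177 178 180 176]
 [181 180 180 178 178 177 173 172 176 177 176 177 180 178]
 [180 182 181 180 180 178 172 174 177 177 176 177 178 178]
 [179 181 181 180 181 177 173 174 178 179 176 176 176 176]
 [179 179 176 173 173 175 176 177 179 179 179 177 173 171]]
-70 (np.float64(314.2105379024018), np.float64(205.9064758409247))
-75 (np.float64(314.3523645775496), np.float64(206.4030919849172))
-80 (np.float64(314.4502055271441), np.float64(206.9102078338694))
-85 (np.float64(314.50330336789386), np.float64(207.42396893154145))
-59.7 (np.float64(315.38313100851485), np.float64(204.14910700317944))
```

servo_tool([
  {"gripper":0,"translation":[-0.02,0.3,0],"twist":[0,0,3.2]},
  {"gripper":0,"translation":[-0.02,0.3,0],"twist":[0,0,3.2]},
  {"gripper":0,"translation":[-0.02,0.3,0],"twist":[0,0,3.2]},
  {"gripper":0,"translation":[-0.02,0.3,0],"twist":[0,0,3.2]},
  {"gripper":0,"translation":[-0.02,0.3,0],"twist":[0,0,3.2]},
  {"gripper":0,"translation":[0,0,0],"twist":[0,0,0]},
])

```text
t: 6.33
ee_pos: [0.5713, 0.1064, 0.1862]
orientation: [-0.0, 0.944, 0.33, 0.001]
ft_force: [2.3, 3.8, 0.9]
grip_width: 0.0007
```

```bash
python3 - <<'E'
from h import *
rel()
c=camera("top");crop(c,240,150,370,280,5,"pics/t8.png");crop(c,300,190,330,224,20,"pics/t8b.png")
E
```

```text
t 6.3333 pos [0.5713 0.1064 0.1862] r 0.0529 phi 39.3 psi 38.51 tiltz [ 0.0022  0.0014 -1.    ] F [2.27 3.76 0.93] j7 [-0.9   0.49  0.88  1.85 -0.45  1.01 -0.74]
```

View pics/t8.png

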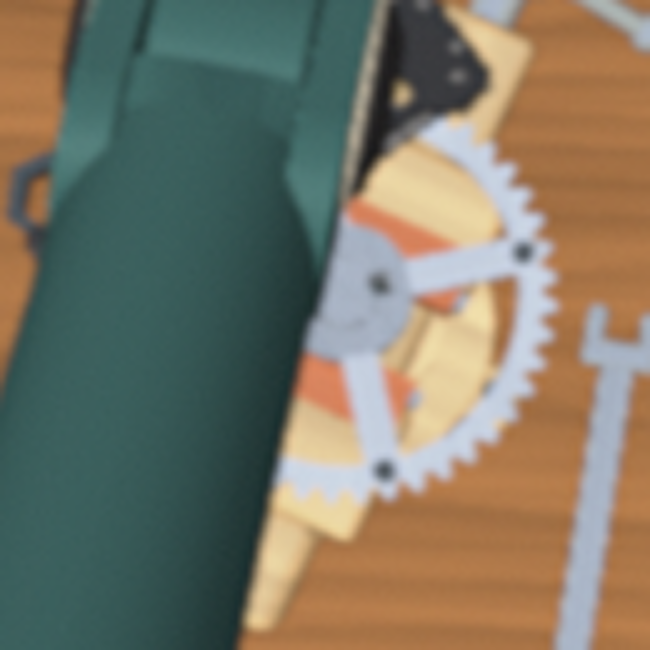

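View pics/t8b.png

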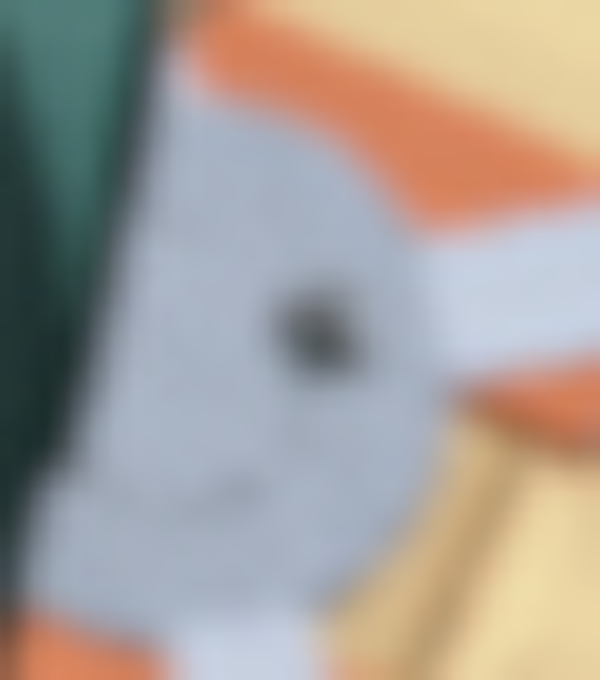

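```bash
python3 - <<'E'
from h import *
c=camera("top")
for x,y in [(523,252),(384,470)]: print(ang(c,x,y,5,240,150))
print(ang(c,318,335,20,300,190,.199))
g=c["img"].mean(2)
np.set_printoptions(linewidth=200)
print(g[200:214,308:322].astype(int))
E
```

```text
(np.float64(-75.87), np.float64(0.08))
(np.float64(-166.01), np.float64(0.0799))
(np.float64(-75.66), np.float64(0.0154))
[[173 177 179 179 179 179 177 178 181 181 177 171 163 157]
 [175 178 179 179 181 178 178 177 180 181 179 176 174 176]
 [180 180 180 182 181 179 177 177 178 181 179 179 182 193]
 [182 183 182 182 181 179 174 169 170 173 176 179 185 197]
 [183 182 182 182 180 172 158 148 148 158 171 178 182 197]
 [182 182 183 182 178 159 134 118 121 143 167 176 181 193]
 [181 181 182 181 175 154 120  97 100 130 161 175 180 188]
 [179 180 180 180 177 158 126  97  93 119 152 172 179 187]
 [179 178 179 180 179 169 146 124 121 135 158 172 177 180]
 [181 179 179 180 180 176 165 157 159 165 172 177 178 175]
 [181 180 180 180 180 178 173 173 174 178 179 180 179 173]
 [182 181 182 181 180 178 172 173 176 177 179 181 179 176]
 [181 181 181 180 180 178 174 174 176 177 178 182 180 177]
 [180 179 178 174 173 177 177 177 177 178 177 180 177 173]]
```

The two marks have merged into one slot and the keyway arm measures -75.9°, against a keyseat estimate of -75 to -77°. Next I back off, lift, open to 3.8 cm and straddle the axle over the boss.

servo_tool([
  {"gripper":0,"translation":[0,-0.6,0],"twist":[0,0,0]},
  {"gripper":0,"translation":[0,0,-2.5],"twist":[0,0,0]},
  {"gripper":0,"translation":[0,0,-2.5],"twist":[0,0,0]},
  {"gripper":3.8,"translation":[-2.6,0.35,0],"twist":[0,0,0]},
  {"gripper":3.8,"translation":[-2.7,0.32,0],"twist":[0,0,0]},
  {"gripper":3.8,"translation":[0,0,0],"twist":[0,0,0]},
  {"gripper":3.8,"translation":[0,0,0],"twist":[0,0,0]},
  {"gripper":3.8,"translation":[0,0,0],"twist":[0,0,0]},
])

```text
t: 7.1
ee_pos: [0.529, 0.0723, 0.2356]
orientation: [-0.0, 0.944, 0.329, -0.0]
ft_force: [-0.0, -0.4, -0.1]
grip_width: 0.0316
```

```bash
python3 - <<'E'
from h import *
s,R=rel();print(s["grip_width"], R.T@np.array([C[0]-s["ee_pos"][0],C[1]-s["ee_pos"][1],0])*100)
c=camera("scene"); crop(c,280,80,400,220,5,"pics/s9.png")
E
```

```text
t 7.1 pos [0.529  0.0723 0.2356] r 0.0014 phi -156.69 psi 38.47 tiltz [-3.e-04  4.e-04 -1.e+00] F [-0.01 -0.38 -0.11] j7 [-0.98  0.34  0.97  1.91 -0.32  1.06 -0.78]
0.03155692096951502 [ 1.36942601e-01  3.71223049e-02 -1.06775912e-05]
```

View pics/s9.png

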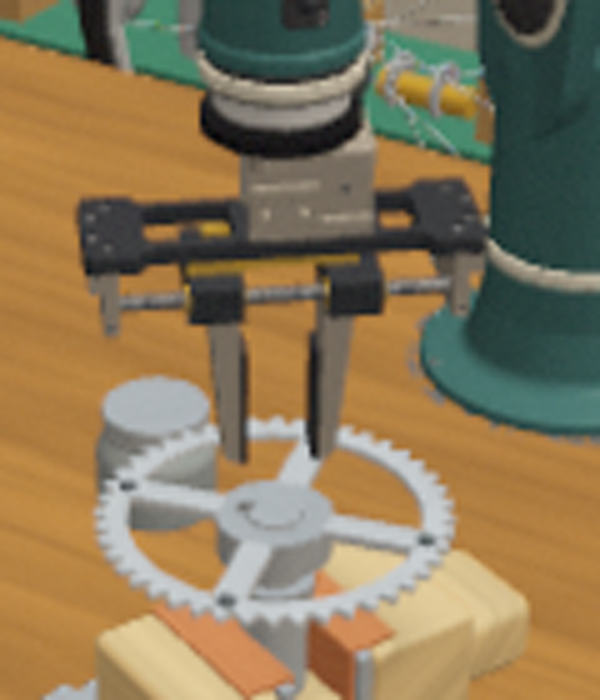

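servo_tool([
  {"gripper":3.8,"translation":[0.14,0.04,0],"twist":[0,0,0]},
  {"gripper":3.8,"translation":[0,0,0],"twist":[0,0,0]},
  {"gripper":3.8,"translation":[0,0,1.5],"twist":[0,0,0]},
  {"gripper":3.8,"translation":[0,0,1.5],"twist":[0,0,0]},
  {"gripper":3.8,"translation":[0,0,0.3],"twist":[0,0,0]},
  {"gripper":3.8,"translation":[0,0,0],"twist":[0,0,0]},
])

```text
t: 7.65
ee_pos: [0.5301, 0.0725, 0.2016]
orientation: [0.0, 0.944, 0.329, -0.001]
ft_force: [-1.3, 0.6, 0.6]
grip_width: 0.0377
```

servo_tool([
  {"gripper":3.8,"translation":[0,0,0.15],"twist":[0,0,0]},
  {"gripper":3.8,"translation":[0,0,0.15],"twist":[0,0,0]},
  {"gripper":3.8,"translation":[0,0,0.1],"twist":[0,0,0]},
])

```text
t: 7.9
ee_pos: [0.531, 0.0726, 0.199]
orientation: [-0.0, 0.944, 0.329, 0.0]
ft_force: [0.1, -0.1, -0.3]
grip_width: 0.0378
```

servo_tool([
  {"gripper":3.8,"translation":[0,0,0.1],"twist":[0,0,0]},
  {"gripper":3.8,"translation":[0,0,0.1],"twist":[0,0,0]},
])

```text
t: 8.07
ee_pos: [0.531, 0.0727, 0.1977]
orientation: [-0.0, 0.944, 0.329, 0.0]
ft_force: [-3.1, -0.2, 9.3]
grip_width: 0.038
```

servo_tool([
  {"gripper":3.8,"translation":[0,0,0.1],"twist":[0,0,0]},
  {"gripper":3.8,"translation":[0,0,0.1],"twist":[0,0,0]},
])

```text
t: 8.23
ee_pos: [0.531, 0.0727, 0.1959]
orientation: [-0.001, 0.944, 0.329, 0.001]
ft_force: [-2.4, 0.2, 9.2]
grip_width: 0.0384
```

The force holds at about 9 N while the height drops, so the wheel is going down. I continue.

servo_tool([
  {"gripper":3.8,"translation":[0,0,0.1],"twist":[0,0,0]},
  {"gripper":3.8,"translation":[0,0,0.1],"twist":[0,0,0]},
  {"gripper":3.8,"translation":[0,0,0.1],"twist":[0,0,0]},
  {"gripper":3.8,"translation":[0,0,0.1],"twist":[0,0,0]},
])

```text
t: 8.57
ee_pos: [0.531, 0.0727, 0.1919]
orientation: [-0.001, 0.944, 0.329, 0.001]
ft_force: [-3.6, -0.0, 10.2]
grip_width: 0.0382
```

servo_tool([
  {"gripper":3.8,"translation":[0,0,0.1],"twist":[0,0,0]},
  {"gripper":3.8,"translation":[0,0,0.1],"twist":[0,0,0]},
  {"gripper":3.8,"translation":[0,0,0.1],"twist":[0,0,0]},
  {"gripper":3.8,"translation":[0,0,0.1],"twist":[0,0,0]},
])

```text
t: 8.9
ee_pos: [0.531, 0.0727, 0.1879]
orientation: [-0.001, 0.944, 0.329, 0.001]
ft_force: [-3.5, 0.4, 8.8]
grip_width: 0.0379
```

servo_tool([
  {"gripper":3.8,"translation":[0,0,0.1],"twist":[0,0,0]},
  {"gripper":3.8,"translation":[0,0,0.1],"twist":[0,0,0]},
  {"gripper":3.8,"translation":[0,0,0.1],"twist":[0,0,0]},
  {"gripper":3.8,"translation":[0,0,0.1],"twist":[0,0,0]},
])

```text
t: 9.23
ee_pos: [0.531, 0.0727, 0.1839]
orientation: [-0.001, 0.944, 0.329, 0.001]
ft_force: [-3.0, -0.2, 9.4]
grip_width: 0.0381
```

servo_tool([
  {"gripper":3.8,"translation":[0,0,0.1],"twist":[0,0,0]},
  {"gripper":3.8,"translation":[0,0,0.1],"twist":[0,0,0]},
])

```text
t: 9.4
ee_pos: [0.5311, 0.0727, 0.1823]
orientation: [-0.001, 0.944, 0.329, 0.001]
ft_force: [-7.1, 0.1, 22.6]
grip_width: 0.0381
```

The force rose to 22.6 N at z = 0.182, so it has bottomed on the shoulder. I let it settle and lift straight off without closing.

servo_tool([
  {"gripper":3.8,"translation":[0,0,0],"twist":[0,0,0]},
  {"gripper":3.8,"translation":[0,0,0],"twist":[0,0,0]},
])

```text
t: 9.57
ee_pos: [0.531, 0.0727, 0.1824]
orientation: [-0.001, 0.944, 0.329, 0.001]
ft_force: [-4.6, -0.1, 13.2]
grip_width: 0.0381
```

servo_tool([
  {"gripper":3.8,"translation":[0,0,-0.5],"twist":[0,0,0]},
  {"gripper":3.8,"translation":[0,0,-1],"twist":[0,0,0]},
  {"gripper":3.8,"translation":[0,0,-2.5],"twist":[0,0,0]},
  {"gripper":3.8,"translation":[0,0,-3],"twist":[0,0,0]},
  {"gripper":3.8,"translation":[0,0,-3],"twist":[0,0,0]},
  {"gripper":3.8,"translation":[0,0,-3],"twist":[0,0,0]},
])

```text
t: 10.07
ee_pos: [0.5305, 0.0721, 0.3125]
orientation: [0.0, 0.944, 0.329, 0.0]
ft_force: [1.0, 0.9, 0.5]
grip_width: 0.0382
```

servo_tool([
  {"gripper":3.8,"translation":[-3.2,-2.5,0],"twist":[0,0,0]},
  {"gripper":3.8,"translation":[0,-4,0],"twist":[0,0,0]},
  {"gripper":3.8,"translation":[0,-4,0],"twist":[0,0,0]},
  {"gripper":3.8,"translation":[2.4,-3,0],"twist":[0,0,0]},
  {"gripper":3.8,"translation":[2.4,-3,0],"twist":[0,0,0]},
  {"gripper":3.8,"translation":[2.4,-3,0],"twist":[0,0,0]},
  {"gripper":3.8,"translation":[0,0,0],"twist":[0,0,0]},
])

```text
t: 10.65
ee_pos: [0.4392, 0.2584, 0.3108]
orientation: [-0.0, 0.943, 0.334, 0.001]
ft_force: [-1.0, 0.7, -0.2]
grip_width: 0.0382
```

```bash
python3 - <<'E'
from h import *
rel()
c=camera("scene"); cv2.imwrite("pics/sA.png",c["img"][:,:,::-1]);crop(c,290,150,390,220,8,"pics/sB.png")
c=camera("top"); cv2.imwrite("pics/tA.png",c["img"][:,:,::-1])
E
```

```text
t 10.65 pos [0.4392 0.2584 0.3108] r 0.2066 phi 116.17 psi 39.03 tiltz [ 0.0013  0.0011 -1.    ] F [-1.03  0.75 -0.23] j7 [-1.4   0.16  0.91  1.87 -0.13  1.18 -1.33]
```

View pics/sB.png

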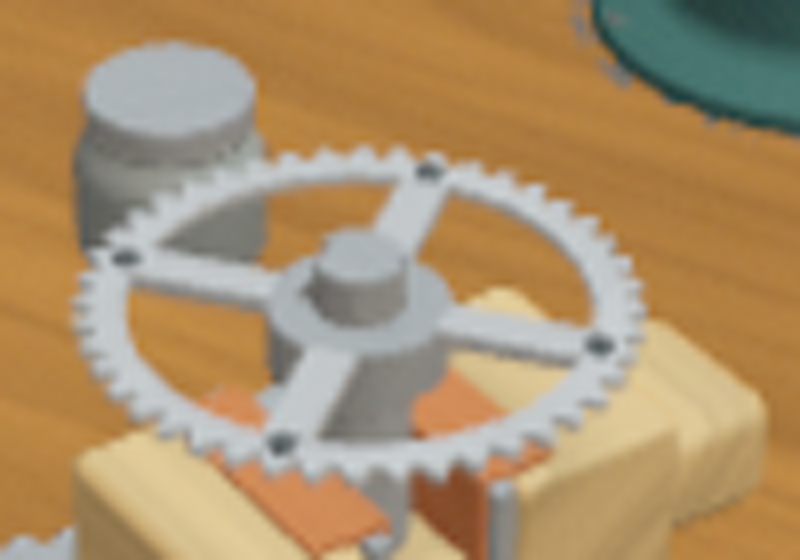

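View pics/tA.png

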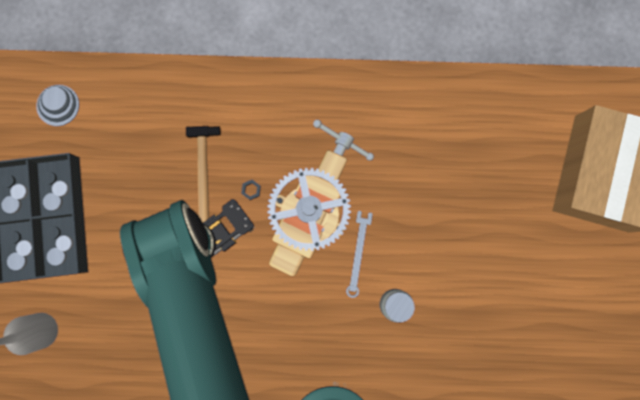

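View pics/sA.png

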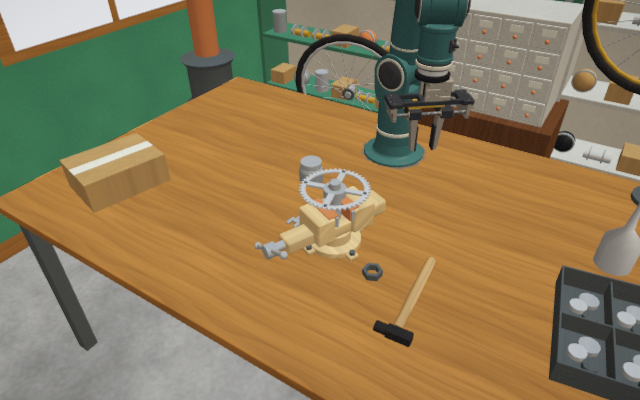

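The axle stub now stands well proud of the boss, the gripper is clear, and the nut, spanner, tin and mallet are where they were. One numeric check of the height, from the four hole pixels (430,172), (600,345), (281,441) and (124,258).

```bash
python3 - <<'E'
from h import *
c=camera("scene")
H=[(430,172),(600,345),(281,441),(124,258)]
for z in (.178,.18,.182,.184,.186,.198):
    P=np.mean([ray(c,(x+.5)/8-.5+290,(y+.5)/8-.5+150,z) for x,y in H],0);print(z,P[:2].round(4))
# initial reference
H=[(252,138),(577,200),(475,393),(131,322)]
for z in (.196,.198,.2):
    P=np.mean([ray(c,(x+.5)/8-.5+290,(y+.5)/8-.5+150,z) for x,y in H],0);print("init",z,P[:2].round(4))
E
```

```text
0.178 [0.5226 0.068 ]
0.18 [0.525  0.0694]
0.182 [0.5275 0.0709]
0.184 [0.5299 0.0724]
0.186 [0.5324 0.0738]
0.198 [0.5471 0.0826]
init 0.196 [0.5251 0.0693]
init 0.198 [0.5276 0.0708]
init 0.2 [0.5301 0.0723]
```

The initial picture at 0.198 and the final one at 0.182 give the same centre, so the wheel dropped 16 mm and is home.

```bash
python3 -c "
from rig import env
print(env.sign_off())"
```

```text
the job is handed in; nothing more can be done
None
```

The chainwheel is fully home on the axle's shoulder. I handed the job in after about 11 s on the robot's clock, with no verdict reported.

- **Turning:** With the gripper shut, I pushed one arm about 133° clockwise, using 2 to 4 N. The keyway ended at -75.9°, against a keyseat I read at -75 to -78° from the pictures.
- **Pressing:** With the fingers open either side of the axle, I pressed on the boss. It slid down at about 9 to 10 N, then the force rose to 22.6 N with the fingertips at z = 0.182 m, where it stopped. I never gripped or lifted the wheel, and moved the arm clear.
- **Last checks:** In the pictures, the wheel's four holes give the same centre at 0.198 m before and 0.182 m after, which is the full 16 mm drop. The nut, spanner, tin and mallet look unmoved, and the gripper touches nothing.
- **Disagreement:** The hole centres from the scene camera sit about 3 mm from the top camera's. The difference is the same before and after, so it does not change the measured drop.

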